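# Fit the breakers into their colour-coded enclosures

### The job

Pick out the four white breakers with coloured toggles and set each one upright, flat on the floor of the open enclosure whose rim has the same colour as its toggle. The blue, green and yellow ones go in first, in any order; the red main switch goes in last, once the other three are in. Leave the old grey breaker with the black toggle and the dark contactor standing where they are, and let go of everything at the end.

Things in the scene. Friction and masses are not known exactly. Their poses are not given: they have to be found in the camera images.
- breaker_red: White main switch with red toggle and front plate; sizes in mm: two-pole breaker standing on its back: base 85 (x) x 36 (y) x 44 high, nose 45 x 36 up to 66, toggle 12 x 30 up to 76. Origin: centre of underside, z up; alike either way round. Loose, 0.22 kg. Grasp from above across the 36 width, about 45 above its underside. Yaw within 0.4 rad of world x.
- breaker_blue: White breaker with blue toggle and front plate; sizes in mm: two-pole breaker standing on its back: base 85 (x) x 36 (y) x 44 high, nose 45 x 36 up to 66, toggle 12 x 30 up to 76. Origin: centre of underside, z up; alike either way round. Loose, 0.22 kg. Grasp from above across the 36 width, about 45 above its underside. Yaw within 0.4 rad of world x.
- breaker_green: White breaker with green toggle and front plate; sizes in mm: two-pole breaker standing on its back: base 85 (x) x 36 (y) x 44 high, nose 45 x 36 up to 66, toggle 12 x 30 up to 76. Origin: centre of underside, z up; alike either way round. Loose, 0.22 kg. Grasp from above across the 36 width, about 45 above its underside. Yaw within 0.4 rad of world x.
- breaker_yellow: White breaker with yellow toggle and front plate; sizes in mm: two-pole breaker standing on its back: base 85 (x) x 36 (y) x 44 high, nose 45 x 36 up to 66, toggle 12 x 30 up to 76. Origin: centre of underside, z up; alike either way round. Loose, 0.22 kg. Grasp from above across the 36 width, about 45 above its underside. Yaw within 0.4 rad of world x.
- enclosure_red: Open enclosure base fixed to the bench, red rim, grey floor with steel strip; sizes in mm: recess 101 (x) x 52 (y), floor 4 and rim 12 above the bench, walls 3, 127 long over its red end ears. Origin: centre of underside, at bench height, z up. A breaker stands in it along x, with 8 play all round; alike either way round. Yaw within 0.15 rad of world x.
- enclosure_blue: Open enclosure base fixed to the bench, blue rim, grey floor with steel strip; sizes in mm: recess 101 (x) x 52 (y), floor 4 and rim 12 above the bench, walls 3, 127 long over its blue end ears. Origin: centre of underside, at bench height, z up. A breaker stands in it along x, with 8 play all round; alike either way round. Yaw within 0.15 rad of world x.
- enclosure_green: Open enclosure base fixed to the bench, green rim, grey floor with steel strip; sizes in mm: recess 101 (x) x 52 (y), floor 4 and rim 12 above the bench, walls 3, 127 long over its green end ears. Origin: centre of underside, at bench height, z up. A breaker stands in it along x, with 8 play all round; alike either way round. Yaw within 0.15 rad of world x.
- enclosure_yellow: Open enclosure base fixed to the bench, yellow rim, grey floor with steel strip; sizes in mm: recess 101 (x) x 52 (y), floor 4 and rim 12 above the bench, walls 3, 127 long over its yellow end ears. Origin: centre of underside, at bench height, z up. A breaker stands in it along x, with 8 play all round; alike either way round. Yaw within 0.15 rad of world x.
- old_breaker: Old grey breaker with a black toggle, same shape and size as the coloured ones (85 x 36 x 76 mm), loose, not wanted. Origin: centre of the underside, z up.
- contactor: Dark contactor block without a toggle, 76 x 46 x 70 mm, with brass screws, loose, not wanted. Origin: centre of the underside, z up.

How it is judged:
By the outcome, as a careful person would: the job done as asked, in the order asked, and still so for the second after the job is handed in, with the robot touching nothing.
It also fails if it takes over 107 s, if anything falls off the work surface, if the arm or the gripper's body presses on something with over 40 N, if the wrist force passes 120 N, or if a joint passes its speed limit or range.

### The arm

A 6-joint arm with a two-finger parallel gripper is mounted at the origin on the work surface. World frame = base frame: x ahead of the robot, y to its left, z up, the work surface at z = 0. Lengths are in m, angles in rad, forces in N, time in s.
With the tool pointing down it reaches from about 0.275 to 0.85 m from the base axis. Payload 5.2 kg.
Tool frame: the origin (TCP) lies on the mounting face of the last link; the fingertips stand 173 mm ahead of it and the grasp point (between the pads) lies 155 mm ahead of it (pinch_z is the distance from the TCP to the grasp point, in m); z points along the fingers, y is the line along which they close (so a half turn about z gives the same grasp; the last joint's range is limited). The gripper opens to 85 mm and grips with 20 to 120 N. Pads are 22 mm wide; open, the fingers measure 114 mm over their backs; the gripper's body (76 mm by 85 mm) begins 54 mm behind the grasp point. The pads swing forward as they close: fully open they stand 13 mm farther back than shut.
Start: joints at [-1.357, 0.259, 1.535, -0, 1.348, -0.203], TCP at [0.223, -0.503, 0.405] pointing down, gripper open.
Joint ranges: [-3.14, 3.14], [-0.91, 2.08], [0.19, 2.58], [-1.22, 4.36], [0.22, 2.71], [-3.12, 3.12]. Speed limits (rad/s): [2.57, 2.57, 3.14, 3.14, 3.14, 3.14].

### API

Orientations are given as [roll, pitch, yaw] about the fixed x, y, z axes, in that order (R = Rz(yaw) Ry(pitch) Rx(roll)).
In Python, from workcell import get_obs, read_camera, calibration, hand_in, pinch_z gives the robot as it stands.
- The arm moves only by the tool drive_tool, never from a script. Its argument "increments" is a list of rows, each a list of 7 numbers: the shift along the tool's x, y, z in units of 40 mm (1.0 is 40 mm), then the turn, a rotation vector about the tool's x, y, z in units of 5 degrees (1.0 is 5 degrees), then the opening, from 0 (shut) to 1 (fully open). In form: [[dx, dy, dz, wx, wy, wz, claw], ...]. A call has 1 to 8 rows; each row is the pose to reach, as a shift and turn from the pose commanded when the call began, along the tool's axes at that moment; what a row does not reach only later rows make up. A row lasts 1/10 s, in which the tool goes at most 50 mm and 8.59 degrees, less where a joint would pass 70% of its speed; a pose out of reach is approached as far as the arm can. A call with a gripper value outside its range is refused whole. The fingers move at their own pace and stop on an object; "force" is the grip in N (left out, the last holds). Time passes only in rows, so rows that repeat a pose let the fingers close. It gives the time, the measured TCP pose, the force, the opening and the grip force at its end, in the units of the state.
- get_obs(): the state, without advancing time (a new reading comes with each control period).
- read_camera(name): name is "side" or "top"; returns the picture (400x640x3 uint8, red, green, blue); there is no depth.
- calibration(name): a dict with "camera_matrix" (3x3 intrinsics, pixels), "extrinsics" (4x4, takes a point from world to camera coordinates). Camera axes: x right, y up, looking along -z (the intrinsics and any distortion apply to the point x, -y, -z); pixel columns grow to the right and rows downward; lengths in m; the calibration is good to about 2 mm. A picture is of the moment at which its call begins. calibration takes no time and is no camera call.
- hand_in(): hands the job in; it is judged then, once.
The state is a dict: "clock": time; "joints": joint angles; "joint_vel": joint speeds; "joint_efforts": joint torques, N m; "tcp_pos": TCP position; "orientation": TCP orientation; "contact_force": force on the tool from outside, world axes, zero at the start; "torque": the same for the moment, N m; "grip_width": opening from 0.0 (shut) to 1.0 (fully open); "grip_force": force on a finger pad.
Only numpy, scipy, OpenCV 4.12 (cv2) and the standard library are available. Lean on these libraries where they do the work, as an engineer would, in place of code of your own. Each camera call takes 0.05 s, during which the arm holds its last target. There are 200 camera calls.

## Working session

There is one attempt and no reset: what is moved stays moved. The work goes in short steps, Python scripts to look and compute and a tool call to move; the robot and the scene stay as the last step left them, time stands still between calls to the robot, and variables do not carry over. Pictures are saved under pics/ and viewed, at most 14 in all, crops included, and the job is handed in when it is done.

Besides the shell and the picture viewer there is one more tool, called as name([rows], argument=value, ...), one row to a line, values as JSON. drive_tool: Moves the arm, as the interface text tells. Its arguments: {"type":"object","properties":{"increments":{"type":"array"},"force":{"type":"number"}},"required":["increments"]}

```bash
mkdir -p pics
python3 - <<'E'
from workcell import *
import cv2
for n in("top","side"):
    cv2.imwrite(f"pics/{n}0.png",read_camera(n)[:,:,::-1]); c=calibration(n); print(n,c)
o=get_obs();print(o,pinch_z)
E
```

```text
top {'camera_matrix': array([[411.0306487 ,   0.        , 323.07823182],
       [  0.        , 411.0306487 , 204.05760027],
       [  0.        ,   0.        ,   1.        ]]), 'extrinsics': array([[ 0.02579267, -0.99945477, -0.02061315, -0.00525594],
       [ 0.99342745,  0.02332592,  0.11206162, -0.53513013],
       [-0.1115197 , -0.02336804,  0.99348744, -0.77590813],
       [ 0.        ,  0.        ,  0.        ,  1.        ]])}
side {'camera_matrix': array([[504.71064391,   0.        , 307.64469886],
       [  0.        , 504.71064391, 207.94131106],
       [  0.        ,   0.        ,   1.        ]]), 'extrinsics': array([[-0.90438341, -0.4266624 , -0.00705975,  0.51033967],
       [ 0.28830665, -0.62314466,  0.7270282 , -0.19774409],
       [-0.31459485,  0.65547687,  0.6865713 , -1.02863582],
       [ 0.        ,  0.        ,  0.        ,  1.        ]])}
{'clock': 0.1, 'joints': array([-1.35681989e+00,  2.59242706e-01,  1.53596124e+00, -4.39834317e-05,
        1.34801648e+00, -2.02777506e-01]), 'joint_vel': array([-0.00026418, -0.00269519, -0.00234609, -0.0005048 , -0.0014578 ,
        0.00116227]), 'joint_efforts': array([ 3.00674408e-03, -4.46971822e+01, -2.91248024e+01, -1.97825657e-04,
        6.24415858e-03,  6.19947485e-06]), 'tcp_pos': array([ 0.2226195 , -0.50271534,  0.40397734]), 'orientation': array([-3.13998959e+00, -2.85817589e-04,  4.16763468e-01]), 'contact_force': array([-0.92698536,  0.3811013 ,  0.80180644]), 'torque': array([-0.06772448, -0.02963236, -0.03373497]), 'grip_force': 0.0, 'grip_width': 1.0015510192216244} 0.1547
```

View pics/top0.png

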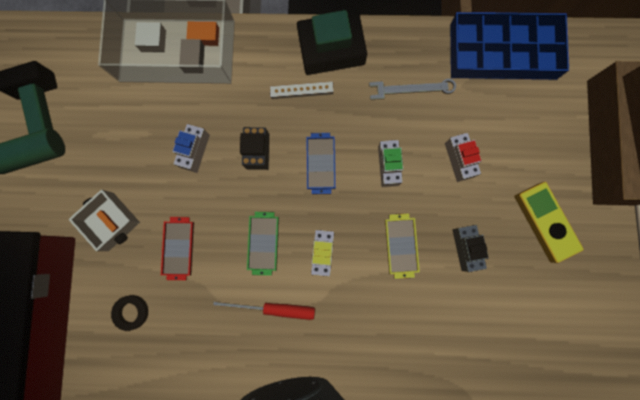

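View pics/side0.png

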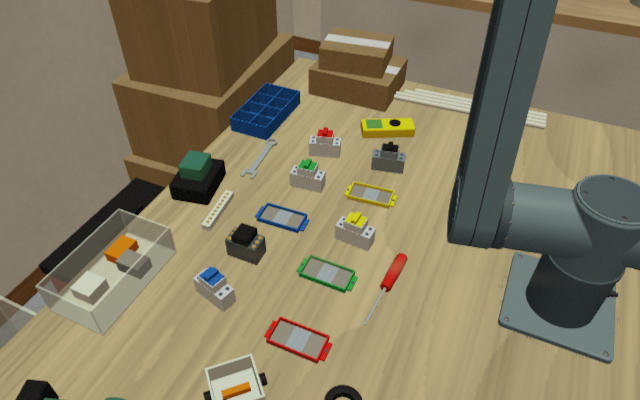

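The top view shows the breakers: blue (187,147), green (392,160), red (466,156) and yellow (321,253). The enclosures are blue (321,163), red (177,249), green (262,243) and yellow (402,245). The old breaker is at (472,248) and the contactor at (254,147). The side view shows the same layout, with everything upright.

```bash
cat > h.py <<'E'
from workcell import *
import cv2, numpy as np
HSV={'red':[((0,120,50),(8,255,255)),((172,120,50),(180,255,255))],'blue':[((105,120,40),(125,255,255))],'green':[((50,100,40),(75,255,255))],'yellow':[((26,130,90),(34,255,255))]}
def mask(im,c):
    h=cv2.cvtColor(im,cv2.COLOR_RGB2HSV)
    m=np.zeros(im.shape[:2],np.uint8)
    for a,b in HSV[c]: m|=cv2.inRange(h,a,b)
    return m
def plane(n,px,z):
    c=calibration(n);K=c['camera_matrix'];E=c['extrinsics'];R=E[:3,:3];C=-R.T@E[:3,3]
    px=np.atleast_2d(px).astype(float)
    d=np.c_[(px[:,0]-K[0,2])/K[0,0],-(px[:,1]-K[1,2])/K[1,1],-np.ones(len(px))]@R
    return (C+d*((z-C[2])/d[:,2])[:,None])[:,:2]
def proj(n,P):
    c=calibration(n);q=np.atleast_2d(P)@c['extrinsics'][:3,:3].T+c['extrinsics'][:3,3]
    q=q*[1,-1,-1];q=q@c['camera_matrix'].T;return q[:,:2]/q[:,2:]
def wrect(n,pts,z):
    w=plane(n,pts,z)
    (c,s,_)=r=cv2.minAreaRect((w*1000).astype(np.float32))
    b=cv2.boxPoints(r);e=[b[1]-b[0],b[2]-b[1]];e=max(e,key=np.linalg.norm)
    yaw=np.arctan2(e[1],e[0]); yaw=(yaw+np.pi/2)%np.pi-np.pi/2
    return np.array(c),np.round(sorted(s),1),yaw
E
python3 - <<'E'
from h import *
im=read_camera("top");np.save('top.npy',im)
print(plane("top",[[0,0],[640,400]],0))
for c in HSV:
    m=mask(im,c);n,l,s,ce=cv2.connectedComponentsWithStats(m,connectivity=8)
    for i in range(1,n):
        x,y,w,h,a=s[i]
        if a<60 : continue
        if not(125<y+h/2<285 and 150<x+w/2<500): continue
        p=np.argwhere(l==i)[:,::-1]
        enc=max(w,h)>45
        r=wrect("top",p,0.012 if enc else 0.066)
        print(c,s[i],'ENC' if enc else 'BRK',r[0].round(1),r[1],round(r[2],3))
a=cv2.resize(im[120:285,155:345],None,fx=4,fy=3.6,interpolation=cv2.INTER_CUBIC)
b=cv2.resize(im[120:285,310:500],None,fx=4,fy=3.6,interpolation=cv2.INTER_CUBIC)
cv2.imwrite('pics/b.png',b[:,:,::-1]);cv2.imwrite('pics/a.png',a[:,:,::-1])
E
```

```text
[[ 0.97199097  0.72867642]
 [ 0.17777047 -0.60366655]]
red [459 141  22  24 377] BRK [ 636.2 -267.2] [35.2 39.9] 0.291
red [160 216  34  65 588] ENC [442.4 298.4] [ 61.  127.1] 0.009
blue [174 132  21  23 320] BRK [643.5 278.3] [32.9 38.6] -0.259
blue [310 133  24   5  81] BRK [663.6  13.5] [ 7.8 43.9] -1.551
blue [311 188  20   6  98] BRK [556.6  12.6] [ 9.5 35.8] -1.548
green [384 149  18  21 332] BRK [ 620.5 -121.9] [30.9 38.8] 0.086
green [247 212  31  63 387] ENC [456.8 127.2] [ 57.8 123.8] -0.004
yellow [385 213  35  66 470] ENC [ 458.8 -149.4] [ 59.4 126.6] 0.091
yellow [313 242  18  22 348] BRK [440.8   7.1] [30.7 38.2] -0.072
```

View pics/a.png

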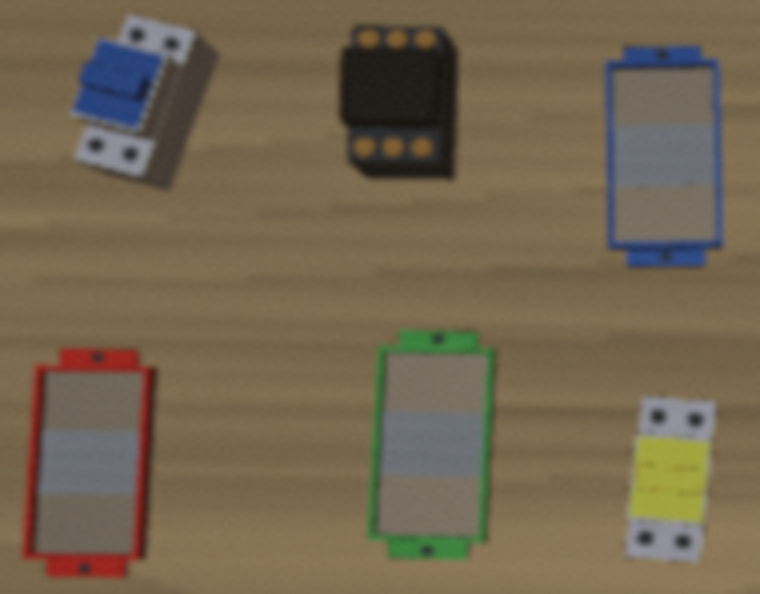

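View pics/b.png

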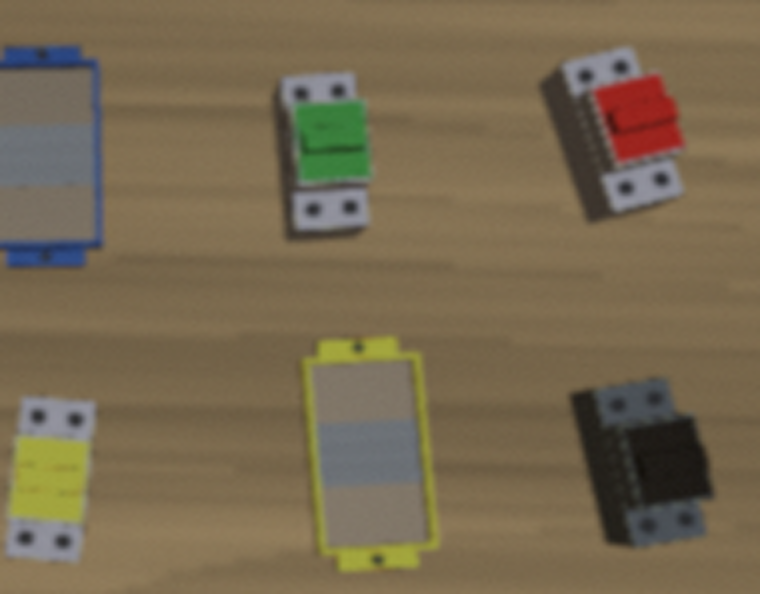

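The crops show each breaker's bright white end plates with screws at the 44 mm level, and every enclosure rim is clean. The white ends will give breaker centres and yaws.

```bash
cat >> h.py <<'E'
def white(im,cx,cy,z=.044,r=34):
    h=cv2.cvtColor(im,cv2.COLOR_RGB2HSV)
    m=cv2.inRange(h,(90,8,110),(140,70,255))
    p=np.argwhere(m)[:,::-1];p=p[np.hypot(p[:,0]-cx,p[:,1]-cy)<r]
    return wrect("top",p,z)+(len(p),)
def enc(im,c,cx,cy):
    p=np.argwhere(mask(im,c))[:,::-1];p=p[(abs(p[:,0]-cx)<22)&(abs(p[:,1]-cy)<38)]
    return wrect("top",p,.012)
E
python3 - <<'E'
from h import *
im=np.load('top.npy')
for c,p in dict(red=(466,156),blue=(187,147),green=(392,160),yellow=(321,253),old=(471,248)).items(): 
    try: print(c,[np.round(x,3) for x in white(im,*p)])
    except Exception as e: print(c,e)
    if c!='old':
        q=dict(red=(177,249),blue=(321,163),green=(262,243),yellow=(402,245))[c]
        print('  enc',[np.round(x,3) for x in enc(im,c,*q)])
E
```

```text
red [array([ 635.016, -265.656]), array([32.1, 82.3]), np.float32(0.296), np.int64(238)]
  enc [array([442.393, 298.384]), array([ 61. , 127.1]), np.float32(0.009)]
blue [array([643.648, 282.202]), array([42.8, 82.3]), np.float32(-0.26), np.int64(263)]
  enc [array([621.603,  12.528]), array([ 53.1, 122.6]), np.float32(0.108)]
green [array([ 619.367, -120.981]), array([33.1, 82.5]), np.float32(0.097), np.int64(229)]
  enc [array([456.835, 127.208]), array([ 57.8, 123.8]), np.float32(-0.004)]
yellow [array([440.93 ,   6.867]), array([31.8, 81. ]), np.float32(-0.075), np.int64(252)]
  enc [array([ 458.793, -149.373]), array([ 59.4, 126.6]), np.float32(0.091)]
old [array([0., 0.]), array([0., 0.]), np.float32(0.0), np.int64(0)]
```

```bash
cat >> h.py <<'E'
from scipy.spatial.transform import Rotation as Ro
def rows(*wps):
    "wps (x,y,z mm,yaw): rows in tool units from the present pose"
    o=get_obs();R0=Ro.from_euler('xyz',o['orientation'])
    for x,y,z,w in wps:
        d=R0.inv().apply(np.array([x,y,z])/1000-o['tcp_pos'])/.04
        r=(R0.inv()*Ro.from_euler('xyz',[np.pi,0,w])).as_rotvec()/np.radians(5)
        print((x,y,z,w),np.r_[d,r].round(2).tolist())
def state():
    o=get_obs();print(round(o['clock'],2),(o['tcp_pos']*1000).round(1),o['orientation'].round(3),'F',o['contact_force'].round(1),'grip',round(o['grip_width'],3),round(o['grip_force'],1))
E
python3 - <<'E'
from h import *
im=np.load('top.npy')
for c,q in dict(red=(177,249),blue=(321,163),green=(262,243),yellow=(402,245)).items():
    m=mask(im,c); p=np.argwhere(m)[:,::-1];p=p[(abs(p[:,0]-q[0])<21)&(abs(p[:,1]-q[1])<36)]
    w=plane("top",p,.012)*1000; w=w[(abs(w[:,1]-np.median(w[:,1]))<40)]
    a,b=w[:,0].min(),w[:,0].max(); t=w[w[:,0]>b-7];s=w[w[:,0]<a+7]
    t,s=[(v.min(0)+v.max(0))/2 for v in(t,s)]
    print(c,round(a),round(b),((t+s)/2).round(1),'yaw',round(np.arctan2(*(t-s)[::-1]),3))
rows((441,7,330,-.075),(441,7,200,-.075))
E
```

```text
red 379 506 [442.4 296.1] yaw 0.006
blue 559 683 [621.2  15.8] yaw 0.043
green 395 519 [456.8 126.4] yaw -0.001
yellow 395 523 [ 458.9 -148.6] yaw 0.085
(441, 7, 330, -0.075) [10.15, -9.44, 1.87, -0.02, 0.0, 5.64]
(441, 7, 200, -0.075) [10.15, -9.44, 5.12, -0.02, 0.0, 5.64]
```

Run:
```python
from h import *
for c,o,a,b in(('blue',155,(662,53),(666,256)),('red',155,(97,357),(84,568)),('green',155,(437,338),(427,550)),('yellow',310,(358,346),(377,559))):
    w=plane('top',[(o+x/4-.4,120+y/3.6-.4) for x,y in(a,b)],.012)*1000
    print(c,w.mean(0).round(1),round(np.arctan2(*(w[0]-w[1])[::-1]),3))
```

```text
blue [622.2  15.6] 0.044
red [442.4 297.1] 0.01
green [456.9 126.7] -0.0
yellow [ 459.3 -148.5] 0.085
```

drive_tool([
  [3.4,-3.1,1.0,0,0,1.9,1],
  [6.8,-6.3,1.9,0,0,3.8,1],
  [10.15,-9.44,1.9,0,0,5.64,1],
  [10.15,-9.44,1.9,0,0,5.64,1],
  [10.15,-9.44,1.9,0,0,5.64,1],
  [10.15,-9.44,1.9,0,0,5.64,1],
  [10.15,-9.44,1.9,0,0,5.64,1],
  [10.15,-9.44,1.9,0,0,5.64,1],
], force=60)

```text
clock: 0.95
tcp_pos: [0.3785, -0.1384, 0.348]
orientation: [3.141, -0.0, -0.076]
contact_force: [1.1, -0.0, 0.1]
grip_width: 1.0
grip_force: 0.0
```

```bash
python3 -c "
from h import *
state();rows((441,7,330,-.075))"
```

```text
0.95 [ 378.5 -138.4  348. ] [ 3.141 -0.    -0.076] F [ 1.1 -0.   0.1] grip 1.0 0.0
(441, 7, 330, -0.075) [1.28, -3.74, 0.45, 0.0, -0.01, -0.01]
```

drive_tool([
  [0.4,-1.2,0.2,0,0,0,1],
  [0.9,-2.4,0.4,0,0,0,1],
  [1.28,-3.6,0.45,0,0,0,1],
  [1.28,-3.74,0.45,0,0,0,1],
  [1.28,-3.74,0.45,0,0,0,1],
  [1.28,-3.74,0.45,0,0,0,1],
])

```text
clock: 1.55
tcp_pos: [0.4403, 0.0043, 0.3301]
orientation: [3.141, 0.001, -0.075]
contact_force: [0.2, -0.5, -0.2]
grip_width: 0.999
grip_force: 0.0
```

```bash
python3 -c "
from h import *
state();rows((441,7,200,-.075))"
```

```text
1.55 [440.3   4.3 330.1] [ 3.141e+00  1.000e-03 -7.500e-02] F [ 0.2 -0.5 -0.2] grip 0.999 0.0
(441, 7, 200, -0.075) [0.01, -0.07, 3.25, 0.01, 0.01, 0.0]
```

drive_tool([
  [0,-0.05,0.8,0,0,0,1],
  [0,-0.05,1.6,0,0,0,1],
  [0,-0.05,2.4,0,0,0,1],
  [0,-0.05,3.0,0,0,0,1],
  [0,-0.05,3.25,0,0,0,1],
  [0,-0.05,3.25,0,0,0,1],
  [0,-0.05,3.25,0,0,0,0],
  [0,-0.05,3.25,0,0,0,0],
])

```text
clock: 2.35
tcp_pos: [0.4414, 0.0064, 0.2014]
orientation: [3.141, -0.003, -0.076]
contact_force: [0.2, 0.0, 0.8]
grip_width: 0.69
grip_force: 0.0
```

drive_tool([
  [0,0,0,0,0,0,0],
  [0,0,0,0,0,0,0],
  [0,0,0,0,0,0,0],
  [0,0,0,0,0,0,0],
  [0,0,0,0,0,0,0],
  [0,0,0,0,0,0,0],
])

```text
clock: 2.95
tcp_pos: [0.4412, 0.0069, 0.2012]
orientation: [3.141, -0.002, -0.075]
contact_force: [-1.1, -0.2, 5.5]
grip_width: 0.412
grip_force: 59.8
```

```bash
python3 -c "
from h import *
state();rows((441,7,320,-.075),(459,-149,320,.087),(459,-149,205,.087))"
```

```text
2.95 [441.2   6.9 201.2] [ 3.141e+00 -2.000e-03 -7.500e-02] F [-1.1 -0.2  5.5] grip 0.412 59.8
(441, 7, 320, -0.075) [0.0, 0.0, -2.97, 0.01, -0.02, 0.0]
(459, -149, 320, 0.087) [0.74, 3.86, -2.97, 0.01, -0.02, -1.86]
(459, -149, 205, 0.087) [0.74, 3.85, -0.09, 0.01, -0.02, -1.86]
```

drive_tool([
  [0,0,-0.5,0,0,0,0],
  [0,0,-1.2,0,0,0,0],
  [0,0,-2.1,0,0,0,0],
  [0,0,-2.9,0,0,0,0],
  [0.2,0.8,-3.0,0,0,-0.4,0],
  [0.4,1.7,-3.0,0,0,-0.8,0],
  [0.55,2.6,-3.0,0,0,-1.3,0],
  [0.7,3.4,-3.0,0,0,-1.8,0],
])

```text
clock: 3.75
tcp_pos: [0.4582, -0.1319, 0.3204]
orientation: [3.141, -0.0, 0.084]
contact_force: [0.5, 0.0, -1.8]
grip_width: 0.415
grip_force: 60.9
```

```bash
python3 -c "
from h import *
state();rows((459,-149,320,.087))"
```

```text
3.75 [ 458.2 -131.9  320.4] [ 3.141 -0.     0.084] F [ 0.5  0.  -1.8] grip 0.415 60.9
(459, -149, 320, 0.087) [-0.02, 0.43, 0.01, 0.0, -0.0, -0.03]
```

drive_tool([
  [0,0.3,0,0,0,0,0],
  [0,0.43,0,0,0,0,0],
  [0,0.43,0,0,0,0,0],
  [0,0.43,0,0,0,0,0],
  [0,0.43,0,0,0,0,0],
])

```text
clock: 4.25
tcp_pos: [0.4596, -0.1467, 0.3201]
orientation: [-3.141, 0.0, 0.083]
contact_force: [0.1, 0.3, -2.4]
grip_width: 0.42
grip_force: 61.1
```

Run:
```python
from h import *
state();rows((459,-149,206,.087))
im=read_camera("top");im2=read_camera("side")
a=cv2.resize(im[180:300,320:480],None,fx=3,fy=3);b=cv2.resize(im2[130:250,300:460],None,fx=3,fy=3)
cv2.imwrite('pics/c.png',np.vstack([a[:290],b[:300]])[:,:,::-1])
```

```text
4.25 [ 459.6 -146.7  320.1] [-3.141  0.     0.083] F [ 0.1  0.3 -2.4] grip 0.42 61.1
(459, -149, 206, 0.087) [-0.02, 0.06, 2.85, -0.01, 0.0, -0.05]
```

View pics/c.png

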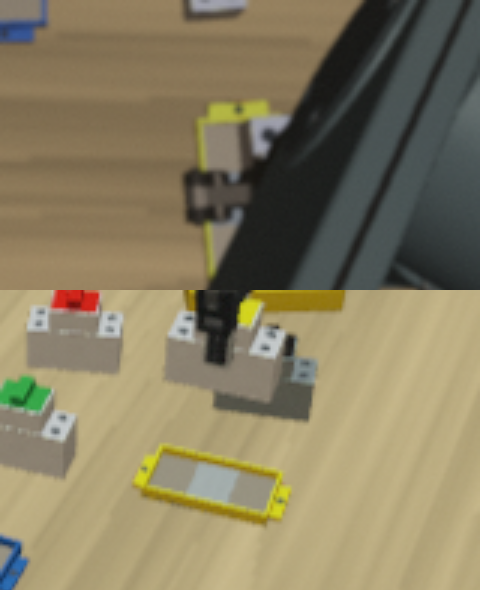

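The yellow breaker hangs level in the gripper above its enclosure. In the side crop the enclosure sits below it at about (215,485). I'm lowering it now.

drive_tool([
  [0,0.05,0.6,0,0,0,0],
  [0,0.05,1.2,0,0,0,0],
  [0,0.05,1.8,0,0,0,0],
  [0,0.05,2.3,0,0,0,0],
  [0,0.05,2.6,0,0,0,0],
  [0,0.05,2.8,0,0,0,0],
  [0,0.05,2.86,0,0,0,0],
  [0,0.05,2.86,0,0,0,0],
])

```text
clock: 5.15
tcp_pos: [0.4602, -0.1499, 0.206]
orientation: [3.141, -0.0, 0.082]
contact_force: [0.7, 0.3, -2.3]
grip_width: 0.414
grip_force: 61.0
```

```bash
python3 -c "
from h import *
state();rows((459,-149,205,.087))"
```

```text
5.15 [ 460.2 -149.9  206. ] [ 3.141 -0.     0.082] F [ 0.7  0.3 -2.3] grip 0.414 61.0
(459, -149, 205, 0.087) [-0.03, -0.03, 0.03, 0.0, -0.0, -0.06]
```

drive_tool([
  [-0.03,-0.03,0.03,0,0,0,0],
  [-0.03,-0.03,0.03,0,0,0,0.8],
  [-0.03,-0.03,0.03,0,0,0,1],
  [-0.03,-0.03,0.03,0,0,0,1],
  [-0.03,-0.03,0.03,0,0,0,1],
  [-0.03,-0.03,0.03,0,0,0,1],
  [-0.03,-0.03,-0.5,0,0,0,1],
  [-0.03,-0.03,-1.2,0,0,0,1],
])

```text
clock: 5.95
tcp_pos: [0.4581, -0.1485, 0.2531]
orientation: [-3.139, 0.003, 0.082]
contact_force: [0.5, -1.0, 0.3]
grip_width: 0.994
grip_force: 0.0
```

```bash
python3 -c "
from h import *
state();rows((460,-149,320,.09),(620,-121,330,.097))"
```

```text
5.95 [ 458.1 -148.5  253.1] [-3.139e+00  3.000e-03  8.200e-02] F [ 0.5 -1.   0.3] grip 0.994 0.0
(460, -149, 320, 0.09) [0.04, 0.01, -1.67, -0.03, 0.04, -0.1]
(620, -121, 330, 0.097) [4.09, -0.36, -1.94, -0.03, 0.04, -0.18]
```

drive_tool([
  [0,0,-0.9,0,0,0,1],
  [0,0,-1.7,0,0,0,1],
  [0.8,-0.1,-1.9,0,0,-0.1,1],
  [1.8,-0.2,-1.94,0,0,-0.18,1],
  [2.8,-0.3,-1.94,0,0,-0.18,1],
  [3.7,-0.36,-1.94,0,0,-0.18,1],
  [4.1,-0.36,-1.94,0,0,-0.18,1],
  [4.1,-0.36,-1.94,0,0,-0.18,1],
])

```text
clock: 6.75
tcp_pos: [0.6226, -0.1206, 0.3306]
orientation: [-3.142, -0.0, 0.099]
contact_force: [-0.0, -0.3, 0.6]
grip_width: 1.0
grip_force: 0.0
```

```bash
python3 -c "
from h import *
state();rows((620,-121,200,.097))"
```

```text
6.75 [ 622.6 -120.6  330.6] [-3.142 -0.     0.099] F [-0.  -0.3  0.6] grip 1.0 0.0
(620, -121, 200, 0.097) [-0.07, 0.0, 3.26, -0.0, -0.0, 0.02]
```

drive_tool([
  [-0.06,0,0.8,0,0,0,1],
  [-0.06,0,1.6,0,0,0,1],
  [-0.06,0,2.4,0,0,0,1],
  [-0.06,0,3.0,0,0,0,1],
  [-0.06,0,3.26,0,0,0,1],
  [-0.06,0,3.26,0,0,0,1],
  [-0.06,0,3.26,0,0,0,0],
  [-0.06,0,3.26,0,0,0,0],
])

```text
clock: 7.55
tcp_pos: [0.6191, -0.1217, 0.2028]
orientation: [3.14, -0.003, 0.097]
contact_force: [-0.0, -0.2, 0.5]
grip_width: 0.693
grip_force: 0.0
```

drive_tool([
  [0,0,0,0,0,0,0],
  [0,0,0,0,0,0,0],
  [0,0,0,0,0,0,0],
  [0,0,0,0,0,0,0],
  [0,0,0,0,0,0,0],
  [0,0,0,0,0,0,0],
])

```text
clock: 8.15
tcp_pos: [0.6191, -0.1215, 0.2024]
orientation: [3.14, -0.002, 0.097]
contact_force: [-1.5, -0.2, 7.0]
grip_width: 0.416
grip_force: 60.8
```

```bash
python3 -c "
from h import *
state();rows((620,-121,320,.097),(457,127,320,0),(457,127,205,0))"
```

```text
8.15 [ 619.1 -121.5  202.4] [ 3.14e+00 -2.00e-03  9.70e-02] F [-1.5 -0.2  7. ] grip 0.416 60.8
(620, -121, 320, 0.097) [0.03, -0.01, -2.94, 0.01, -0.03, 0.01]
(457, 127, 320, 0) [-3.42, -6.57, -2.96, 0.01, -0.03, 1.12]
(457, 127, 205, 0) [-3.43, -6.58, -0.08, 0.01, -0.03, 1.12]
```

drive_tool([
  [0,0,-0.5,0,0,0,0],
  [0,0,-1.2,0,0,0,0],
  [0,0,-2.1,0,0,0,0],
  [0,0,-2.9,0,0,0,0],
  [-0.4,-0.8,-2.95,0,0,0.2,0],
  [-0.9,-1.7,-2.95,0,0,0.4,0],
  [-1.4,-2.6,-2.95,0,0,0.6,0],
  [-1.9,-3.5,-2.95,0,0,0.8,0],
])

```text
clock: 8.95
tcp_pos: [0.528, 0.0118, 0.3187]
orientation: [-3.141, 0.001, 0.026]
contact_force: [0.7, 0.6, -1.4]
grip_width: 0.415
grip_force: 60.4
```

```bash
python3 -c "
from h import *
state();rows((457,127,320,0))"
```

```text
8.95 [528.   11.8 318.7] [-3.141e+00  1.000e-03  2.600e-02] F [ 0.7  0.6 -1.4] grip 0.415 60.4
(457, 127, 320, 0) [-1.7, -2.93, -0.03, -0.0, 0.01, 0.3]
```

drive_tool([
  [-0.5,-0.8,0,0,0,0.1,0],
  [-1.0,-1.7,0,0,0,0.2,0],
  [-1.4,-2.4,0,0,0,0.3,0],
  [-1.6,-2.7,0,0,0,0.3,0],
  [-1.6,-2.7,0,0,0,0.3,0],
  [-1.6,-2.7,0,0,0,0.3,0],
  [-1.6,-2.7,0,0,0,0.3,0],
])

```text
clock: 9.65
tcp_pos: [0.4632, 0.1159, 0.319]
orientation: [3.141, -0.001, 0.001]
contact_force: [0.2, -0.4, -0.8]
grip_width: 0.415
grip_force: 60.5
```

```bash
python3 -c "
from h import *
state();rows((457,127,206,0))"
```

```text
9.65 [463.2 115.9 319. ] [ 3.141e+00 -1.000e-03  1.000e-03] F [ 0.2 -0.4 -0.8] grip 0.415 60.5
(457, 127, 206, 0) [-0.16, -0.28, 2.82, 0.0, -0.01, 0.01]
```

drive_tool([
  [-0.16,-0.28,0,0,0,0,0],
  [-0.16,-0.28,0.6,0,0,0,0],
  [-0.16,-0.28,1.2,0,0,0,0],
  [-0.16,-0.28,1.8,0,0,0,0],
  [-0.16,-0.28,2.3,0,0,0,0],
  [-0.16,-0.28,2.6,0,0,0,0],
  [-0.16,-0.28,2.8,0,0,0,0],
  [-0.16,-0.28,2.8,0,0,0,0],
])

```text
clock: 10.45
tcp_pos: [0.456, 0.128, 0.2067]
orientation: [-3.141, 0.001, 0.001]
contact_force: [-0.2, 0.6, -0.9]
grip_width: 0.419
grip_force: 61.2
```

```bash
python3 -c "
from h import *
state();rows((457,127,206,0))"
```

```text
10.45 [456.  128.  206.7] [-3.141e+00  1.000e-03  1.000e-03] F [-0.2  0.6 -0.9] grip 0.419 61.2
(457, 127, 206, 0) [0.02, 0.02, 0.02, -0.0, 0.01, 0.01]
```

drive_tool([
  [0.02,0.02,0.02,0,0,0,0],
  [0.02,0.02,0.02,0,0,0,0.8],
  [0.02,0.02,0.02,0,0,0,1],
  [0.02,0.02,0.02,0,0,0,1],
  [0.02,0.02,0.02,0,0,0,1],
  [0.02,0.02,0.02,0,0,0,1],
  [0.02,0.02,-0.5,0,0,0,1],
  [0.02,0.02,-1.2,0,0,0,1],
])

```text
clock: 11.25
tcp_pos: [0.456, 0.1272, 0.2543]
orientation: [3.141, 0.004, 0.001]
contact_force: [1.0, -0.1, -0.2]
grip_width: 0.999
grip_force: 0.0
```

```bash
python3 -c "
from h import *
state();rows((457,127,320,0),(643.5,277.5,330,-.26))"
```

```text
11.25 [456.  127.2 254.3] [3.141e+00 4.000e-03 1.000e-03] F [ 1.  -0.1 -0.2] grip 0.999 0.0
(457, 127, 320, 0) [0.02, 0.0, -1.64, 0.0, 0.04, 0.02]
(643.5, 277.5, 330, -0.26) [4.69, -3.75, -1.91, 0.01, 0.04, 2.99]
```

drive_tool([
  [0,0,-0.9,0,0,0,1],
  [0,0,-1.7,0,0,0,1],
  [0.8,-0.7,-1.9,0,0,0.5,1],
  [1.6,-1.3,-1.9,0,0,1.1,1],
  [2.5,-2.0,-1.9,0,0,1.7,1],
  [3.4,-2.7,-1.9,0,0,2.3,1],
  [4.2,-3.4,-1.9,0,0,2.8,1],
  [4.69,-3.75,-1.9,0,0,2.99,1],
])

```text
clock: 12.05
tcp_pos: [0.6457, 0.2797, 0.3303]
orientation: [-3.141, -0.0, -0.26]
contact_force: [-0.2, 1.0, -0.2]
grip_width: 0.999
grip_force: 0.0
```

drive_tool([
  [0,0,0,0,0,0,1],
  [0,0,0,0,0,0,1],
  [0,0,0,0,0,0,1],
])

```text
clock: 12.35
tcp_pos: [0.6434, 0.2769, 0.3307]
orientation: [3.141, 0.001, -0.26]
contact_force: [-1.0, -0.0, -0.1]
grip_width: 0.999
grip_force: 0.0
```

```bash
python3 -c "
from h import *
state();rows((643.5,277.5,200,-.26))"
```

```text
12.35 [643.4 276.9 330.7] [ 3.141e+00  1.000e-03 -2.600e-01] F [-1.  -0.  -0.1] grip 0.999 0.0
(643.5, 277.5, 200, -0.26) [0.0, -0.02, 3.27, 0.01, 0.01, 0.01]
```

drive_tool([
  [0,0,0.8,0,0,0,1],
  [0,0,1.6,0,0,0,1],
  [0,0,2.4,0,0,0,1],
  [0,0,3.0,0,0,0,1],
  [0,0,3.27,0,0,0,1],
  [0,0,3.27,0,0,0,1],
  [0,0,3.27,0,0,0,0],
  [0,0,3.27,0,0,0,0],
])

```text
clock: 13.15
tcp_pos: [0.6448, 0.2775, 0.2024]
orientation: [-3.14, -0.003, -0.26]
contact_force: [0.2, 0.1, 0.0]
grip_width: 0.687
grip_force: 0.0
```

drive_tool([
  [0,0,0,0,0,0,0],
  [0,0,0,0,0,0,0],
  [0,0,0,0,0,0,0],
  [0,0,0,0,0,0,0],
  [0,0,0,0,0,0,0],
  [0,0,0,0,0,0,0],
])

```text
clock: 13.75
tcp_pos: [0.6447, 0.2776, 0.2018]
orientation: [-3.14, -0.002, -0.259]
contact_force: [-0.7, -1.1, 5.8]
grip_width: 0.416
grip_force: 60.8
```

```bash
python3 -c "
from h import *
state();rows((643.5,277.5,320,-.26),(622,15.5,320,.044))"
```

```text
13.75 [644.7 277.6 201.8] [-3.14e+00 -2.00e-03 -2.59e-01] F [-0.7 -1.1  5.8] grip 0.416 60.8
(643.5, 277.5, 320, -0.26) [-0.02, 0.01, -2.95, -0.01, -0.03, 0.01]
(622, 15.5, 320, 0.044) [1.14, 6.48, -2.96, -0.01, -0.03, -3.48]
```

drive_tool([
  [0,0,-0.5,0,0,0,0],
  [0,0,-1.2,0,0,0,0],
  [0,0,-2.1,0,0,0,0],
  [0,0,-2.9,0,0,0,0],
  [0.15,0.8,-2.95,0,0,-0.5,0],
  [0.3,1.7,-2.95,0,0,-1.0,0],
  [0.45,2.6,-2.95,0,0,-1.5,0],
  [0.6,3.5,-2.95,0,0,-2.0,0],
])

```text
clock: 14.55
tcp_pos: [0.6308, 0.135, 0.3178]
orientation: [3.141, 0.001, -0.083]
contact_force: [1.2, -0.2, -2.5]
grip_width: 0.413
grip_force: 60.4
```

```bash
python3 -c "
from h import *
state();rows((622,15.5,320,.044))"
```

```text
14.55 [630.8 135.  317.8] [ 3.141e+00  1.000e-03 -8.300e-02] F [ 1.2 -0.2 -2.5] grip 0.413 60.4
(622, 15.5, 320, 0.044) [0.03, 2.99, -0.05, 0.0, 0.01, -1.45]
```

drive_tool([
  [0,0.8,0,0,0,-0.4,0],
  [0,1.6,0,0,0,-0.8,0],
  [0.03,2.3,0,0,0,-1.2,0],
  [0.03,2.8,0,0,0,-1.45,0],
  [0.03,2.95,0,0,0,-1.45,0],
  [0.03,2.95,0,0,0,-1.45,0],
  [0.03,2.95,0,0,0,-1.45,0],
])

```text
clock: 15.25
tcp_pos: [0.6225, 0.0192, 0.318]
orientation: [-3.141, 0.0, 0.041]
contact_force: [0.1, 0.2, -1.1]
grip_width: 0.414
grip_force: 60.4
```

```bash
python3 -c "
from h import *
state();rows((621.5,15.5,206,.044))"
```

```text
15.25 [622.5  19.2 318. ] [-3.141  0.     0.041] F [ 0.1  0.2 -1.1] grip 0.414 60.4
(621.5, 15.5, 206, 0.044) [-0.03, 0.09, 2.8, -0.01, 0.0, -0.03]
```

drive_tool([
  [-0.03,0.09,0,0,0,0,0],
  [-0.03,0.09,0.6,0,0,0,0],
  [-0.03,0.09,1.2,0,0,0,0],
  [-0.03,0.09,1.8,0,0,0,0],
  [-0.03,0.09,2.3,0,0,0,0],
  [-0.03,0.09,2.6,0,0,0,0],
  [-0.03,0.09,2.8,0,0,0,0],
  [-0.03,0.09,2.8,0,0,0,0],
])

```text
clock: 16.05
tcp_pos: [0.6216, 0.0152, 0.2064]
orientation: [-3.142, -0.0, 0.042]
contact_force: [0.9, -0.0, -1.7]
grip_width: 0.414
grip_force: 60.9
```

```bash
python3 -c "
from h import *
state();rows((621.5,15.5,206,.044))"
```

```text
16.05 [621.6  15.2 206.4] [-3.142 -0.     0.042] F [ 0.9 -0.  -1.7] grip 0.414 60.9
(621.5, 15.5, 206, 0.044) [-0.0, -0.01, 0.01, -0.0, -0.0, -0.02]
```

drive_tool([
  [0,0,0.02,0,0,0,0],
  [0,0,0.02,0,0,0,0.8],
  [0,0,0.02,0,0,0,1],
  [0,0,0.02,0,0,0,1],
  [0,0,0.02,0,0,0,1],
  [0,0,0.02,0,0,0,1],
  [0,0,-0.5,0,0,0,1],
  [0,0,-1.2,0,0,0,1],
])

```text
clock: 16.85
tcp_pos: [0.6208, 0.0147, 0.2529]
orientation: [-3.141, 0.004, 0.041]
contact_force: [0.8, -0.9, -0.3]
grip_width: 1.002
grip_force: 0.0
```

drive_tool([
  [0,0,-1.0,0,0,0,1],
  [0,0,-1.9,0,0,0,1],
  [0,0.8,-1.9,0,0,-0.3,1],
  [0,1.7,-1.9,0,0,-0.6,1],
  [0,2.6,-1.9,0,0,-1.0,1],
  [0,3.5,-1.9,0,0,-1.5,1],
  [0,4.4,-1.9,0,0,-2.0,1],
  [0,5.2,-1.9,0,0,-2.5,1],
])

```text
clock: 17.65
tcp_pos: [0.63, -0.195, 0.3302]
orientation: [3.141, -0.0, 0.261]
contact_force: [1.0, 0.5, -0.8]
grip_width: 1.0
grip_force: 0.0
```

Run:
```python
from h import *
state();rows((635.5,-266,330,.295))
im=read_camera("top")
cv2.imwrite('pics/d.png',cv2.resize(im[110:290,150:510],None,fx=2.2,fy=2.2,interpolation=cv2.INTER_CUBIC)[:,:,::-1])
```

```text
17.65 [ 630.  -195.   330.2] [ 3.141 -0.     0.261] F [ 1.   0.5 -0.8] grip 1.0 0.0
(635.5, -266, 330, 0.295) [-0.33, 1.75, 0.0, 0.0, -0.0, -0.39]
```

View pics/d.png

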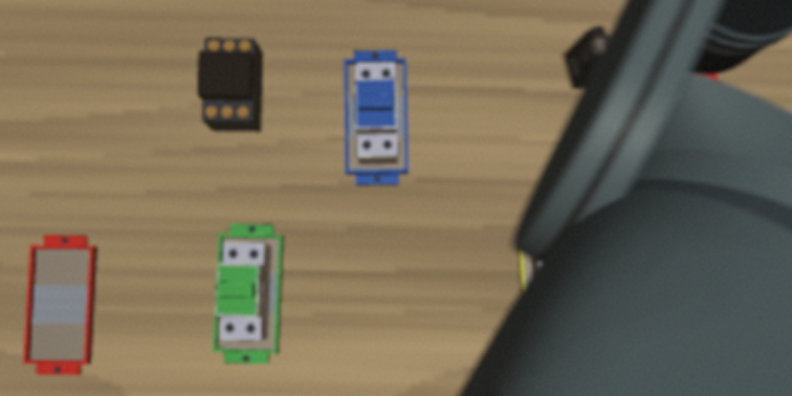

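In this crop, blue (376,110) and green (245,290) sit inside their rims, but the arm hides yellow. I'll check yellow from the side before moving red.

drive_tool([
  [-0.2,0.8,0,0,0,-0.2,1],
  [-0.33,1.5,0,0,0,-0.39,1],
  [-0.33,1.75,0,0,0,-0.39,1],
  [-0.33,1.75,0,0,0,-0.39,1],
  [-0.33,1.75,0,0,0,-0.39,1],
  [-0.33,1.75,0,0,0,-0.39,1],
])

```text
clock: 18.3
tcp_pos: [0.6355, -0.2626, 0.3301]
orientation: [-3.141, 0.0, 0.295]
contact_force: [0.4, 0.0, -0.6]
grip_width: 0.998
grip_force: 0.0
```

Run:
```python
from h import *
state();rows((635.5,-266,200,.295))
im=read_camera("side")
cv2.imwrite('pics/e.png',cv2.resize(im[90:300,230:450],None,fx=2.8,fy=2.8,interpolation=cv2.INTER_CUBIC)[:,:,::-1])
```

```text
18.3 [ 635.5 -262.6  330.1] [-3.141  0.     0.295] F [ 0.4  0.  -0.6] grip 0.998 0.0
(635.5, -266, 200, 0.295) [-0.02, 0.08, 3.25, -0.01, 0.0, -0.0]
```

View pics/e.png

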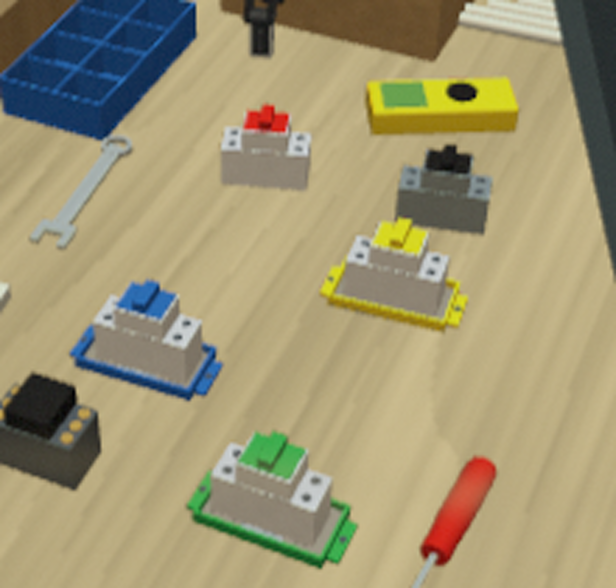

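Yellow (395,275), blue (145,340) and green (270,490) all stand flat inside their rims. Red goes next.

drive_tool([
  [-0.02,0.07,0.8,0,0,0,1],
  [-0.02,0.07,1.6,0,0,0,1],
  [-0.02,0.07,2.4,0,0,0,1],
  [-0.02,0.07,3.0,0,0,0,1],
  [-0.02,0.07,3.25,0,0,0,1],
  [-0.02,0.07,3.25,0,0,0,1],
  [-0.02,0.07,3.25,0,0,0,0],
  [-0.02,0.07,3.25,0,0,0,0],
])

```text
clock: 19.15
tcp_pos: [0.6362, -0.2672, 0.2022]
orientation: [3.139, -0.002, 0.294]
contact_force: [-0.2, 0.0, -0.1]
grip_width: 0.689
grip_force: 0.0
```

drive_tool([
  [0,0,0,0,0,0,0],
  [0,0,0,0,0,0,0],
  [0,0,0,0,0,0,0],
  [0,0,0,0,0,0,0],
  [0,0,0,0,0,0,0],
  [0,0,0,0,0,0,0],
])

```text
clock: 19.75
tcp_pos: [0.6359, -0.2673, 0.2018]
orientation: [3.14, -0.002, 0.294]
contact_force: [-0.4, 1.4, 6.0]
grip_width: 0.407
grip_force: 61.2
```

```bash
python3 -c "
from h import *
state();rows((635.5,-266,330,.295),(442,297.5,330,.01))"
```

```text
19.75 [ 635.9 -267.3  201.8] [ 3.14e+00 -2.00e-03  2.94e-01] F [-0.4  1.4  6. ] grip 0.407 61.2
(635.5, -266, 330, 0.295) [0.01, -0.03, -3.21, 0.02, -0.02, -0.02]
(442, 297.5, 330, 0.01) [-0.55, -14.91, -3.23, 0.02, -0.02, 3.25]
```

drive_tool([
  [0,0,-0.5,0,0,0,0],
  [0,0,-1.2,0,0,0,0],
  [0,0,-2.1,0,0,0,0],
  [0,0,-2.9,0,0,0,0],
  [0,-0.8,-3.2,0,0,0.2,0],
  [-0.1,-1.7,-3.2,0,0,0.4,0],
  [-0.1,-2.6,-3.2,0,0,0.6,0],
  [-0.15,-3.6,-3.2,0,0,0.8,0],
])

```text
clock: 20.55
tcp_pos: [0.5873, -0.1302, 0.3279]
orientation: [-3.142, 0.0, 0.222]
contact_force: [0.6, 0.1, -1.8]
grip_width: 0.419
grip_force: 60.8
```

drive_tool([
  [0,-1.0,0,0,0,0.2,0],
  [-0.1,-2.0,0,0,0,0.4,0],
  [-0.1,-3.0,0,0,0,0.6,0],
  [-0.15,-4.0,0,0,0,0.8,0],
  [-0.2,-5.0,0,0,0,1.0,0],
  [-0.2,-6.0,0,0,0,1.2,0],
  [-0.25,-7.0,0,0,0,1.4,0],
  [-0.3,-7.8,0,0,0,1.6,0],
])

```text
clock: 21.35
tcp_pos: [0.5059, 0.1724, 0.3279]
orientation: [-3.141, 0.001, 0.084]
contact_force: [0.8, -0.5, -2.9]
grip_width: 0.418
grip_force: 60.7
```

```bash
python3 -c "
from h import *
state();rows((442,297.5,325,.01))"
```

```text
21.35 [505.9 172.4 327.9] [-3.141e+00  1.000e-03  8.400e-02] F [ 0.8 -0.5 -2.9] grip 0.418 60.7
(442, 297.5, 325, 0.01) [-1.33, -3.25, 0.08, -0.0, 0.01, 0.85]
```

drive_tool([
  [-0.4,-0.9,0.08,0,0,0.3,0],
  [-0.7,-1.7,0.08,0,0,0.5,0],
  [-1.0,-2.5,0.08,0,0,0.7,0],
  [-1.25,-3.1,0.08,0,0,0.85,0],
  [-1.33,-3.25,0.08,0,0,0.85,0],
  [-1.33,-3.25,0.08,0,0,0.85,0],
  [-1.33,-3.25,0.08,0,0,0.85,0],
])

```text
clock: 22.05
tcp_pos: [0.4434, 0.295, 0.3248]
orientation: [3.141, -0.0, 0.01]
contact_force: [-0.6, -0.7, -2.0]
grip_width: 0.415
grip_force: 60.8
```

```bash
python3 -c "
from h import *
state();rows((442,297.5,206,.01))"
```

```text
22.05 [443.4 295.  324.8] [ 3.141 -0.     0.01 ] F [-0.6 -0.7 -2. ] grip 0.415 60.8
(442, 297.5, 206, 0.01) [-0.03, -0.07, 2.97, 0.01, -0.0, 0.0]
```

drive_tool([
  [-0.03,-0.06,0.3,0,0,0,0],
  [-0.03,-0.06,0.9,0,0,0,0],
  [-0.03,-0.06,1.5,0,0,0,0],
  [-0.03,-0.06,2.0,0,0,0,0],
  [-0.03,-0.06,2.4,0,0,0,0],
  [-0.03,-0.06,2.75,0,0,0,0],
  [-0.03,-0.06,2.95,0,0,0,0],
  [-0.03,-0.06,2.95,0,0,0,0],
])

```text
clock: 22.85
tcp_pos: [0.442, 0.2972, 0.2063]
orientation: [3.141, 0.001, 0.009]
contact_force: [0.4, 0.2, -2.4]
grip_width: 0.414
grip_force: 61.3
```

```bash
python3 -c "
from h import *
state();rows((442,297.5,206,.01))"
```

```text
22.85 [442.  297.2 206.3] [3.141e+00 1.000e-03 9.000e-03] F [ 0.4  0.2 -2.4] grip 0.414 61.3
(442, 297.5, 206, 0.01) [0.0, -0.01, 0.01, 0.01, 0.01, -0.01]
```

drive_tool([
  [0,0,0.02,0,0,0,0],
  [0,0,0.02,0,0,0,0.8],
  [0,0,0.02,0,0,0,1],
  [0,0,0.02,0,0,0,1],
  [0,0,0.02,0,0,0,1],
  [0,0,0.02,0,0,0,1],
  [0,0,-0.5,0,0,0,1],
  [0,0,-1.2,0,0,0,1],
])

```text
clock: 23.65
tcp_pos: [0.4412, 0.2977, 0.2541]
orientation: [3.14, 0.004, 0.01]
contact_force: [1.1, -0.4, -0.4]
grip_width: 1.0
grip_force: 0.0
```

drive_tool([
  [0,0,-0.9,0,0,0,1],
  [0,0,-1.8,0,0,0,1],
  [0,0,-2.7,0,0,0,1],
  [0,-1.0,-3.5,0,0,0,1],
  [0,-2.0,-3.5,0,0,0,1],
  [0,-2.5,-3.5,0,0,0,1],
  [0,-2.5,-3.5,0,0,0,1],
  [0,-2.5,-3.5,0,0,0,1],
])

```text
clock: 24.45
tcp_pos: [0.4405, 0.398, 0.3944]
orientation: [3.141, 0.001, 0.011]
contact_force: [1.0, -1.5, 0.2]
grip_width: 1.001
grip_force: 0.0
```

```bash
python3 - <<'E'
from h import *
state()
im=read_camera("side");t=read_camera("top")
cv2.imwrite('pics/f.png',np.vstack([im[110:370,180:480],t[125:285,150:450]]).repeat(1,0)[:,:,::-1])
E
python3 -c "
import cv2
cv2.imwrite('pics/g.png',cv2.resize(cv2.imread('pics/f.png'),None,fx=1.42,fy=1.42,interpolation=cv2.INTER_CUBIC))"
```

```text
24.45 [440.5 398.  394.4] [3.141e+00 1.000e-03 1.100e-02] F [ 1.  -1.5  0.2] grip 1.001 0.0
```

View pics/g.png

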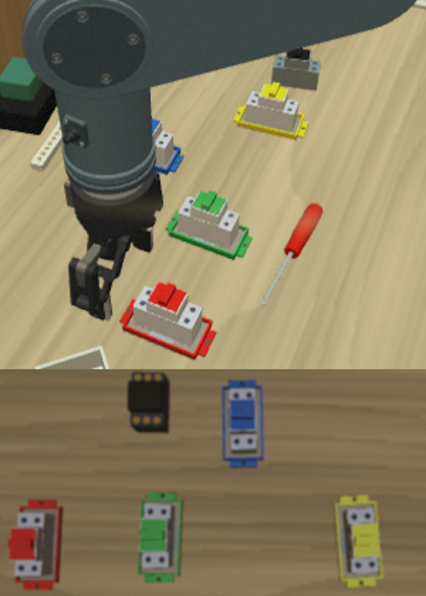

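All four breakers stand flat in their own rims: red (168,315), green (208,220) and yellow (270,105) in the side crop, and blue (242,420) in the top crop. The gripper is clear.

```bash
python3 -c "
from workcell import *
print(hand_in())"
```

```text
the job is handed in; nothing more can be done
None
```

All four breakers stand upright in their colour-matched enclosures (yellow, green, blue, then red last); the grey breaker and contactor were left untouched, the gripper is open and clear, and the job was handed in at about 24.5 s of the 107 s allowed, with no verdict returned.

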